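# Cull the short vials and hold out the carousel's index plunger

### The arm

A 6-joint arm with a two-finger parallel gripper is mounted at the origin on the work surface. World frame = base frame: x ahead of the robot, y to its left, z up, the work surface at z = 0. Lengths are in m, angles in rad, forces in N, time in s.
With the tool pointing down it reaches from about 0.25 to 0.775 m from the base axis. Payload 4 kg.
Tool frame: the origin (TCP) lies between the finger pads; the fingertips stand ahead of it and the grasp point (between the pads) lies 5 mm behind it (robot.finger_overhang is the z of the fingertips in the tool frame, in m); z points along the fingers, y is the line along which they close (so a half turn about z gives the same grasp; the last joint's range is limited). The gripper opens to 85 mm and grips with 20 to 120 N. Pads are 22 mm wide; open, the fingers measure 114 mm over their backs; the gripper's body (76 mm by 85 mm) begins 54 mm behind the grasp point. The pads swing forward as they close: fully open they stand 13 mm farther back than shut.
Start: joints at [-1.234, 0.087, 1.371, -0, 1.684, -0.103], TCP at [0.234, -0.498, 0.245] pointing down, gripper open.
Joint ranges: [-3.1, 3.1], [-0.76, 2.03], [0.27, 2.55], [-1.08, 4.22], [0.17, 2.65], [-2.57, 2.57]. Speed limits (rad/s): [2.79, 2.79, 3.14, 3.14, 3.14, 3.14].

### API

Orientations are given as a rotation vector (axis times angle).
In Python, from cell import telemetry, viewer, robot, cut_out gives the robot as it stands.
- The arm moves only by the tool carry_out, never from a script. Its argument "increments" is a list of rows, each a list of 3 entries, a list of its own where there are three numbers: the shift along the tool's x, y, z in m, then the turn, a rotation vector about the tool's x, y, z in rad, then the opening, from 0 (shut) to 1 (fully open). In form: [[[x, y, z], [ax, ay, az], jaw], ...]. A call has 1 to 10 rows; each row is the pose to reach, as a shift and turn from the pose commanded when the call began, along the tool's axes at that moment; what a row does not reach only later rows make up. A row lasts 1/12 s, in which the tool goes at most 41.7 mm and 7.16 degrees, less where a joint would pass 70% of its speed; a pose out of reach is approached as far as the arm can. A call with a gripper value outside its range is refused whole. The fingers move at their own pace and stop on an object; "force" is the grip in N (left out, the last holds). Time passes only in rows, so rows that repeat a pose let the fingers close. It gives the time, the measured TCP pose, the force, the opening and the grip force at its end, in the units of the state.
- telemetry.get_state(): the state, without advancing time (a new reading comes with each control period).
- viewer.grab_frame(name): name is "scene" or "top" or "wrist"; returns a dict with "img" (420x560x3 uint8, red, green, blue), "camera_matrix" (3x3 intrinsics, pixels), "T" (4x4, takes a point from camera to world coordinates). Camera axes: x right, y down, z forward; pixel columns grow to the right and rows downward; lengths in m; the calibration is good to about 2 mm. The wrist camera is an equidistant fisheye: a pixel r from the principal point sees the ray r / f radians off the axis. A picture is of the moment at which its call begins. There is no depth.
- robot.close_job(): hands the job in; it is judged then, once.
Trained networks look in a picture, given as the dict that the camera call returned (one of the last four; its "shot" number tells which), for a name from the list of things; names that differ only in an ending like _2 or _b are one class to them, and where a whole thing is asked for, a point or a joint stands for the part that bears it (a point fixed in the world has none). Each returns a list of dicts, best first, with "confidence" (0 to 1); they miss things now and then, are a little off and sometimes report something else, mostly with a low value. They report only what shows in the picture. A call takes as long as a camera call. They do not tell look-alikes from the thing itself.
- cut_out(picture, label): "region" (420x560 bool, what is visible of it) and "bbox" ([left, top, right, bottom] in pixels, round what is visible of it).
The state is a dict: "time_s": time; "qpos": joint angles; "joint_velocities": joint speeds; "effort": joint torques, N m; "tool_pos": TCP position; "eef_rot": TCP orientation; "force": force on the tool from outside, world axes, zero at the start; "moment": the same for the moment, N m; "grip_width": finger opening in m; "grip_force": force on a finger pad.
Only numpy, scipy, OpenCV 4.12 (cv2) and the standard library are available. Lean on these libraries where they do the work, as an engineer would, in place of code of your own. Each camera call takes 0.05 s, during which the arm holds its last target. There are 200 camera calls.

### The job

Two short vials have got in among the tall ones in the vial carousel: lift both short ones out and stand them upright in the white tray, leaving the tall vials in their pockets and the other things on the bench alone. Then pull the carousel's red index-plunger knob straight up, fully back against its spring, so that the pin is clear of its hole in the disc, and finish while still holding it there, so that I can turn the carousel; do not let go.

Things in the scene. Friction and masses are not known exactly. Their poses are not given: they have to be found in the camera images.
- stand: Fixed grey stand of the vial carousel; origin on the bench, on the carousel's vertical axis. On its own +y side an aluminium bracket (post and lug, 40 mm wide, lug top 54 mm above the bench, outer edge 149 mm from the axis) reaches over the disc's rim and carries the index plunger, 112 mm from the axis, midway between two pockets.
- carousel (a joint): Angle in rad of the 248 mm aluminium disc about the stand's axis; 0, and locked by the index pin. Disc top 30 mm above the bench. Six grey pocket cups (outside 32 mm, bore 25 mm, rims 48 mm above the bench) at 75 mm radius every 60 degrees, the first on the stand's +x axis; black hub knob in the middle, 44 mm across, up to 56 mm above the bench.
- vial_short1: Short amber vial with an aluminium crimp cap, one of the two wrong ones: 22.5 mm diameter (cap 21 mm), 46 mm tall, about 25 g, origin at the centre of its underside, z up its axis. Stands loose in a carousel pocket on the disc (underside 30 mm above the bench), 28 mm of it showing above the cup's rim; which pocket varies.
- vial_short2: Short amber vial with an aluminium crimp cap, one of the two wrong ones: 22.5 mm diameter (cap 21 mm), 46 mm tall, about 25 g, origin at the centre of its underside, z up its axis. Stands loose in a carousel pocket on the disc (underside 30 mm above the bench), 28 mm of it showing above the cup's rim; which pocket varies.
- vial_tall1: Tall amber vial with an aluminium crimp cap, a right one that stays in its pocket: 22.5 mm diameter, 75 mm tall (top 105 mm above the bench), origin at the centre of its underside.
- vial_tall2: Tall amber vial with an aluminium crimp cap, a right one that stays in its pocket: 22.5 mm diameter, 75 mm tall (top 105 mm above the bench), origin at the centre of its underside.
- vial_tall3: Tall amber vial with an aluminium crimp cap, a right one that stays in its pocket: 22.5 mm diameter, 75 mm tall (top 105 mm above the bench), origin at the centre of its underside.
- vial_tall4: Tall amber vial with an aluminium crimp cap, a right one that stays in its pocket: 22.5 mm diameter, 75 mm tall (top 105 mm above the bench), origin at the centre of its underside.
- knob: Red pull knob of the index plunger: a round head 29 mm in diameter and 16 mm tall on a waist 19 mm in diameter and 10 mm long below it. Origin in the middle of the head, on the plunger's vertical axis; with the pin seated this is 82 mm above the bench. It moves straight up with the plunger.
- plunger (a joint): Travel of the index plunger in m, upwards: 0 with the pin seated 9 mm deep in its hole in the disc, 0.014 fully back against its stop. Its spring pulls it down with about 8 N when seated, rising to 15 N fully back; it has no catch and snaps home when let go.
- tray: White open plastic tray for the rejects, fixed on the bench: 110 mm (its x) by 150 mm (its y), walls 3 mm thick and 28 mm high, floor 3 mm thick; origin at the centre of its underside.
- beaker: Loose glass beaker, 52 mm across, 65 mm tall, a bystander; origin at the centre of its underside.
- reagent: Loose amber reagent bottle, 60 mm across, 110 mm tall, a bystander; origin at the centre of its underside.
- jar: Loose white jar with a black cap, 68 mm across, 110 mm tall, a bystander; origin at the centre of its underside.
Things that resemble listed ones, but are neither listed nor needed, are in the scene too. Of the things that look like the tray, the smallest one is meant.

How it is judged:
By the outcome, as a careful person would: the job done as asked, in the order asked, and still so for the second after the job is handed in, while the arm keeps its last pose, push and grip.
It also fails if it takes over 72 s, if anything falls off the work surface, if the arm or the gripper's body presses on something with over 40 N, if the wrist force passes 120 N, or if a joint passes its speed limit or range.

## Working session

There is one attempt and no reset: what is moved stays moved. The work goes in short steps, Python scripts to look and compute and a tool call to move; the robot and the scene stay as the last step left them, time stands still between calls to the robot, and variables do not carry over. Pictures are saved under pics/ and viewed, at most 12 in all, crops included, and the job is handed in when it is done.

Besides the shell and the picture viewer there is one more tool, called after "Emit:" as name([rows], argument=value, ...), one row to a line, values as JSON. carry_out: Moves the arm, as the interface text tells. Its arguments: {"type":"object","properties":{"increments":{"type":"array"},"force":{"type":"number"}},"required":["increments"]}

```bash
mkdir -p pics; ls
cat > h.py <<'E'
import numpy as np, cv2
from cell import telemetry, viewer, robot, cut_out
def save(p,n): cv2.imwrite('pics/'+n,p['img'][:,:,::-1])
def pix(p,X):
    T=np.array(p['T']);K=np.array(p['camera_matrix']);c=np.linalg.inv(T)@np.r_[X,1];u=K@c[:3];return u[:2]/u[2]
def onz(p,uv,z):
    T=np.array(p['T']);K=np.array(p['camera_matrix']);d=T[:3,:3]@np.linalg.inv(K)@np.r_[uv,1];o=T[:3,3];return o+d*(z-o[2])/d[2]
def ray(p,uv):
    T=np.array(p['T']);K=np.array(p['camera_matrix']);d=T[:3,:3]@np.linalg.inv(K)@np.r_[uv,1];return T[:3,3],d/np.linalg.norm(d)
def tri(rays):
    A=np.zeros((3,3));b=np.zeros(3)
    for o,d in rays:
        P=np.eye(3)-np.outer(d,d);A+=P;b+=P@o
    X=np.linalg.solve(A,b);return X,[np.linalg.norm((np.eye(3)-np.outer(d,d))@(X-o)) for o,d in rays]
E
python3 - <<'E'
from h import *
a=viewer.grab_frame('top');b=viewer.grab_frame('scene')
save(a,'top.png');save(b,'scene.png')
cv2.imwrite('pics/both.png',cv2.resize(np.hstack([a['img'],b['img']])[:,:,::-1],(800,300)))
for p in(a,b):
    print(np.round(p['T'],3).tolist(),np.round(p['camera_matrix'],1).tolist())
    for n in['stand','carousel','vial_short1','vial_tall1','knob','tray','beaker','reagent','jar']:
        print(n,[(round(r['confidence'],2),[int(v) for v in r['bbox']],int(r['region'].sum())) for r in cut_out(p,n)])
print(telemetry.get_state(),robot.finger_overhang)
E
```

```text
pics
[[0.012, -0.99, 0.141, 0.323], [-1.0, -0.012, 0.002, -0.028], [-0.0, -0.141, -0.99, 1.467], [0.0, 0.0, 0.0, 1.0]] [[419.7, 0.0, 274.0], [0.0, 419.7, 205.7], [0.0, 0.0, 1.0]]
stand [(0.7, [204, 160, 283, 230], 3586)]
carousel [(0.93, [207, 158, 282, 232], 3566)]
vial_short1 [(0.57, [232, 212, 239, 216], 25)]
vial_tall1 [(0.39, [251, 165, 258, 180], 61), (0.38, [265, 188, 267, 191], 35), (0.23, [218, 192, 226, 199], 41)]
knob [(0.53, [209, 175, 217, 185], 57)]
tray [(0.96, [403, 218, 470, 261], 2856), (0.9, [323, 258, 401, 322], 3022), (0.7, [330, 198, 379, 240], 1423), (0.25, [311, 144, 331, 161], 201)]
beaker [(0.63, [332, 200, 378, 240], 1469), (0.55, [310, 143, 330, 161], 246)]
reagent [(0.63, [231, 213, 241, 215], 46), (0.52, [239, 130, 260, 152], 310)]
jar [(0.64, [124, 213, 152, 233], 517)]
[[-0.643, 0.562, -0.521, 1.205], [0.766, 0.472, -0.437, 0.541], [0.0, -0.68, -0.733, 1.057], [0.0, 0.0, 0.0, 1.0]] [[474.5, 0.0, 275.7], [0.0, 474.5, 203.5], [0.0, 0.0, 1.0]]
stand [(0.73, [245, 216, 337, 300], 4821)]
carousel [(0.86, [253, 216, 338, 289], 4254)]
vial_short1 [(0.68, [318
[... 570 characters left out ...]
 1.0, 'qpos': array([-1.23412436e+00,  8.71989721e-02,  1.37067645e+00,  1.21368995e-05,
        1.68359963e+00, -1.03114751e-01]), 'joint_velocities': array([ 7.15450301e-04,  1.10527767e-04,  5.66042412e-04,  7.42773877e-04,
       -1.43835583e-03,  5.51624515e-05]), 'effort': array([ 1.01384194e-03, -3.51737845e+01, -3.13471627e+01, -6.69245514e-05,
        2.20897323e-04,  4.91953699e-06]), 'tool_pos': array([ 0.23416026, -0.49768948,  0.2453534 ]), 'eef_rot': array([3.06583227e+00, 6.85238558e-01, 4.03358154e-05]), 'force': array([ 0.00961822, -0.29205209,  0.51555555]), 'moment': array([-0.00183475,  0.04420267, -0.04610079]), 'grip_force': 0.0, 'grip_width': 0.08544253387134373} 0.014
```

View pics/top.png

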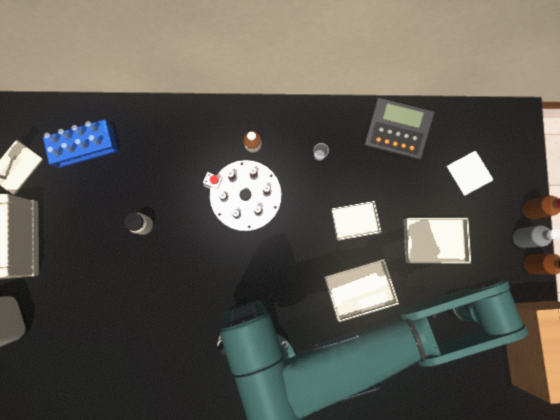

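View pics/scene.png

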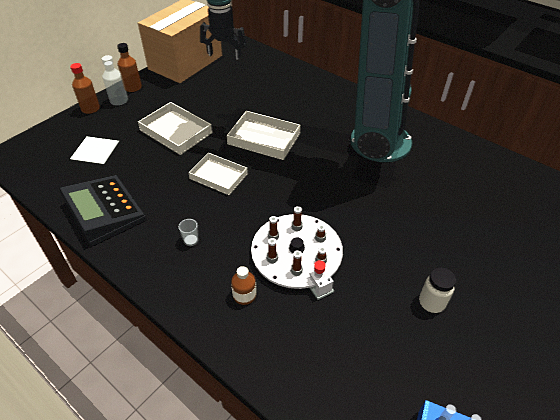

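Top: carousel centred at about (246,195), red knob (214,180), three tray-like things at (356,220), (437,241) and (361,290). Scene: the same trays at (218,173), (265,135) and (175,127). The short vials look to be at (320,233) and (321,254), next to the knob at (320,268). I'll measure these and enlarge.

Run:
```python
from h import *
a=viewer.grab_frame('top');b=viewer.grab_frame('scene')
# trays, base outline at z=0.028 rim
for p in(a,b):
    for r in cut_out(p,'tray')[:3]:
        c,_=cv2.findContours(r['region'].astype(np.uint8),0,2); c=max(c,key=cv2.contourArea).reshape(-1,2)
        w=np.array([onz(p,u,.028)[:2] for u in c],np.float32); print(cv2.minAreaRect(w))
k=[]
for p in(a,b):
    m=p['img'].astype(int); m=(m[:,:,0]>140)&(m[:,:,1]<70)&(m[:,:,2]<80); m[:150]=0; m[300:]=0; m[:,:200]=0; m[:,350:]=0
    v,u=np.nonzero(m); print('knob',u.mean(),v.mean(),len(u)); k.append(ray(p,(u.mean(),v.mean())))
print('knob',tri(k))
def disc(p):
    r=cut_out(p,'carousel')[0]['region'].astype(np.uint8); c,_=cv2.findContours(r,0,2); c=max(c,key=cv2.contourArea).reshape(-1,2)
    w=np.array([onz(p,u,.03)[:2] for u in c],np.float32); print('disc',cv2.fitEllipse(cv2.convexHull(w)))
disc(a);disc(b)
for p,uv in((b,(320,228)),(b,(321,248))): print(onz(p,uv,.076))
for n in('beaker','reagent','jar'):
    for p in(a,b):
        for r in cut_out(p,n)[:2]: x=r['bbox'];print(n,onz(p,((x[0]+x[2])/2,(x[1]+x[3])/2),.05).round(3))
x=cv2.resize(a['img'][140:260,190:390],(800,480),interpolation=2); y=cv2.resize(b['img'][140:310,170:350],(635,600),interpolation=2)
cv2.imwrite('pics/c.png',cv2.resize(np.hstack([cv2.copyMakeBorder(x,0,120,0,0,0),y])[:,:,::-1],(800,334)))
cv2.imwrite('pics/d.png',y[:,:,::-1])
```

```text
((0.24686415493488312, -0.31792473793029785), (0.15868720412254333, 0.2131473869085312), 18.04511260986328)
((0.4166939854621887, -0.581098735332489), (0.15042024850845337, 0.22152665257453918), 0.6956308484077454)
((0.48293790221214294, -0.3038105368614197), (0.11345995217561722, 0.1576770842075348), 10.115434646606445)
((0.4877416789531708, -0.29894816875457764), (0.1398080587387085, 0.17135685682296753), 12.883008003234863)
((0.4206598997116089, -0.5782648324966431), (0.1826980859041214, 0.24988768994808197), 0.8360698819160461)
((0.25157150626182556, -0.3150859475135803), (0.19583091139793396, 0.2249634861946106), 17.321731567382812)
knob nan nan 0
knob 318.57142857142856 264.6666666666667 63
knob (array([nan, nan, nan]), [np.float64(nan), np.float64(nan)])
disc ((0.5658699870109558, 0.07747477293014526), (0.24406546354293823, 0.2448805272579193), 37.444889068603516)
disc ((0.5679488778114319, 0.07839050143957138), (0.2454826682806015, 0.25085997581481934), 118.50840759277344)
[0.50085315 0.10578727 0.076     ]
[0.5536342  0.14786224 0.076     ]
beaker [0.465 0.433 0.05 ]
beaker [ 0.714 -0.177  0.05 ]
beaker [ 0.727 -0.168  0.05 ]
reagent [0.745 0.062 0.05 ]
reagent [0.75  0.059 0.05 ]
jar [0.462 0.433 0.05 ]
jar [0.452 0.44  0.05 ]<stdin>:11: RuntimeWarning: Mean of empty slice.
  ret = ret.dtype.type(ret / rcount)
```

View pics/d.png

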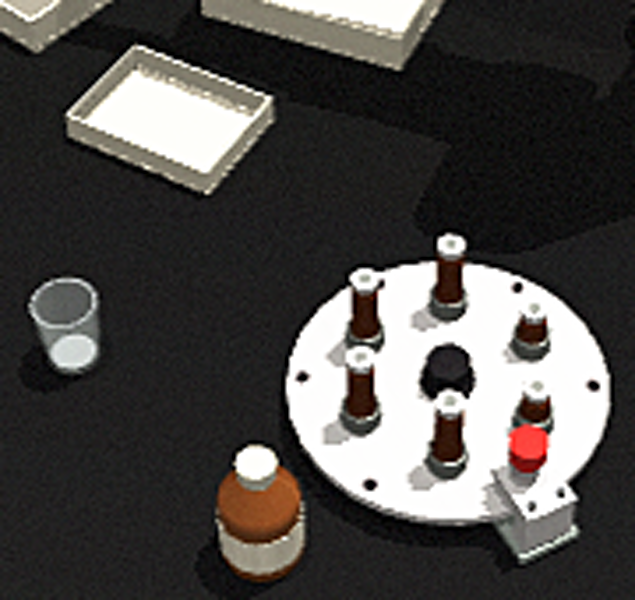

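Candidates for the tray, scene pixels: (218,173) about 113x158 mm, (265,135) about 150x220 mm, (175,127) about 159x213 mm. The one at (218,173), top (356,220), is the smallest and fits 110x150; the crop confirms it as an open white tray. The crop also shows the short vials at crop (533,330) and (537,405), with the knob at (528,447). Next I move the wrist camera over the carousel.

```bash
cat >> h.py <<'E'
from scipy.spatial.transform import Rotation as Ro
def go(pos,yaw):
    s=telemetry.get_state();R=Ro.from_rotvec(s['eef_rot']).as_matrix()
    cur=np.arctan2(R[1,0],R[0,0]); d=(yaw-cur+np.pi/2)%np.pi-np.pi/2
    tgt=Ro.from_matrix(np.array([[np.cos(cur+d),np.sin(cur+d),0],[np.sin(cur+d),-np.cos(cur+d),0],[0,0,-1]]))
    print('t',round(s['time_s'],2),'pos',s['tool_pos'].round(4),'yaw',round(np.degrees(cur),1),'q',s['qpos'].round(2),'shift',(R.T@(np.array(pos)-s['tool_pos'])).round(4),'turn',(Ro.from_matrix(R.T)*tgt).as_rotvec().round(4))
def wray(p,uv):
    K=np.array(p['camera_matrix']);T=np.array(p['T']);q=np.array([(uv[0]-K[0,2])/K[0,0],(uv[1]-K[1,2])/K[1,1]]);r=np.linalg.norm(q)
    d=np.r_[q/max(r,1e-9)*np.sin(r),np.cos(r)];return T[:3,3],T[:3,:3]@d
def wpix(p,X):
    K=np.array(p['camera_matrix']);c=(np.linalg.inv(np.array(p['T']))@np.r_[X,1])[:3];r=np.arctan2(np.hypot(c[0],c[1]),c[2]);q=c[:2]/np.hypot(*c[:2])*r
    return q*[K[0,0],K[1,1]]+K[:2,2]
E
python3 - <<'E'
from h import *
p=viewer.grab_frame('wrist'); s=telemetry.get_state()
T=np.eye(4);T[:3,:3]=Ro.from_rotvec(s['eef_rot']).as_matrix();T[:3,3]=s['tool_pos']
print((np.linalg.inv(T)@p['T']).round(3).tolist(),np.round(p['camera_matrix'],1).tolist())
go([.53,.06,.28],np.radians(25))
b=viewer.grab_frame('scene');print(onz(b,(318.6,264.7),.086))
E
```

```text
[[-0.001, -0.966, -0.259, 0.065], [1.0, -0.001, -0.001, 0.0], [0.0, -0.259, 0.966, -0.129], [0.0, 0.0, 0.0, 1.0]] [[325.2, 0.0, 274.1], [0.0, 325.2, 210.6], [0.0, 0.0, 1.0]]
t 1.65 pos [ 0.2342 -0.4977  0.2453] yaw 25.2 q [-1.23  0.09  1.37  0.    1.68 -0.1 ] shift [ 0.5051 -0.3786 -0.0347] turn [0.0001 0.     0.0035]
[0.60629027 0.17824377 0.086     ]
```

Emit:
carry_out([
  [[0.252,-0.19,-0.017],[0,0,0],1],
  [[0.252,-0.19,-0.017],[0,0,0],1],
  [[0.252,-0.19,-0.017],[0,0,0],1],
  [[0.252,-0.19,-0.017],[0,0,0],1],
  [[0.252,-0.19,-0.017],[0,0,0],1],
  [[0.252,-0.19,-0.017],[0,0,0],1],
  [[0.252,-0.19,-0.017],[0,0,0],1],
  [[0.252,-0.19,-0.017],[0,0,0],1],
  [[0.252,-0.19,-0.017],[0,0,0],1],
])

```text
time_s: 2.45
tool_pos: [0.3831, -0.2146, 0.2632]
eef_rot: [-3.063, -0.695, -0.004]
force: [-0.0, -1.1, -0.8]
grip_width: 0.0851
grip_force: 0.0
```

Emit:
carry_out([
  [[0.252,-0.19,-0.017],[0,0,0],1],
  [[0.252,-0.19,-0.017],[0,0,0],1],
  [[0.252,-0.19,-0.017],[0,0,0],1],
  [[0.252,-0.19,-0.017],[0,0,0],1],
  [[0.252,-0.19,-0.017],[0,0,0],1],
  [[0.252,-0.19,-0.017],[0,0,0],1],
  [[0.252,-0.19,-0.017],[0,0,0],1],
  [[0.252,-0.19,-0.017],[0,0,0],1],
  [[0.252,-0.19,-0.017],[0,0,0],1],
  [[0.252,-0.19,-0.017],[0,0,0],1],
])

```text
time_s: 3.28
tool_pos: [0.5288, 0.0611, 0.2788]
eef_rot: [3.065, 0.688, -0.002]
force: [-0.8, -0.5, 0.0]
grip_width: 0.0851
grip_force: 0.0
```

Run:
```python
from h import *
p=viewer.grab_frame('wrist'); save(p,'w1.png')
import pickle;pickle.dump(dict(img=p['img'],T=p['T'],camera_matrix=p['camera_matrix']),open('w1.pkl','wb'))
s=telemetry.get_state();print(s['tool_pos'],s['time_s'])
for n in['vial_short1','vial_tall1','knob','carousel']:
    print(n,[(round(r['confidence'],2),[int(v) for v in r['bbox']],int(r['region'].sum())) for r in cut_out(p,n)])
print(wpix(p,[.567,.078,.056]),wpix(p,[.606,.178,.086]))
```

```text
[0.52841395 0.06013866 0.27889979] 3.3333
vial_short1 [(0.93, [211, 182, 236, 206], 469), (0.89, [196, 120, 220, 140], 385)]
vial_tall1 [(0.9, [318, 87, 345, 111], 593), (0.79, [329, 159, 361, 188], 659), (0.68, [280, 203, 303, 236], 636), (0.56, [0, 99, 46, 147], 1996)]
knob [(0.79, [180, 56, 215, 85], 690)]
carousel [(0.69, [174, 42, 378, 248], 28612)]
[274.72988673 146.57896355] [200.08857409  72.65489526]
```

View pics/w1.png

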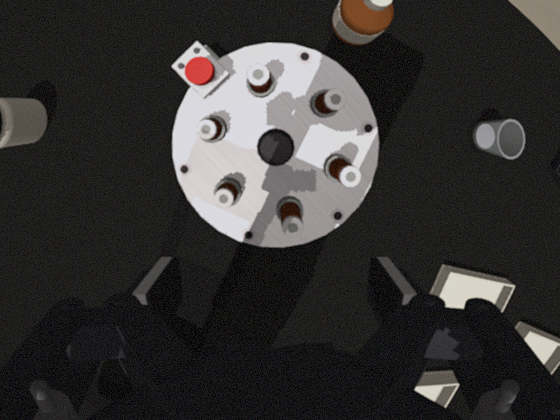

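The wrist view shows short caps at (208,127) and (225,197), red knob at (199,70) and tall caps at (258,74), (335,99), (350,177) and (293,228). Next I move above the vial at about (0.497,0.105), which also gives a second view.

Run:
```python
from h import *
go([.497,.105,.18],np.radians(68.7))
```

```text
t 3.53 pos [0.5281 0.0593 0.2795] yaw 25.1 q [ 0.01  0.04  1.35 -0.    1.75  1.14] shift [-0.0088 -0.0546  0.0994] turn [ 5.000e-04  2.000e-04 -7.615e-01]
```

Emit:
carry_out([
  [[-0.009,-0.055,0.1],[0,0,-0.761],0.6],
  [[-0.009,-0.055,0.1],[0,0,-0.761],0.6],
  [[-0.009,-0.055,0.1],[0,0,-0.761],0.6],
  [[-0.009,-0.055,0.1],[0,0,-0.761],0.6],
  [[-0.009,-0.055,0.1],[0,0,-0.761],0.6],
  [[-0.009,-0.055,0.1],[0,0,-0.761],0.6],
  [[-0.009,-0.055,0.1],[0,0,-0.761],0.6],
  [[-0.009,-0.055,0.1],[0,0,-0.761],0.6],
  [[-0.009,-0.055,0.1],[0,0,-0.761],0.6],
  [[-0.009,-0.055,0.1],[0,0,-0.761],0.6],
])

```text
time_s: 4.37
tool_pos: [0.497, 0.1063, 0.1796]
eef_rot: [2.594, 1.771, 0.001]
force: [0.4, -0.9, -0.5]
grip_width: 0.0513
grip_force: 0.0
```

Run:
```python
from h import *
p=viewer.grab_frame('wrist'); save(p,'w2.png')
import pickle;pickle.dump(dict(img=p['img'],T=p['T'],camera_matrix=p['camera_matrix']),open('w2.pkl','wb'))
s=telemetry.get_state();print(s['tool_pos'],s['time_s'],s['grip_width'])
for n in['vial_short1','vial_tall1','knob','carousel']:
    print(n,[(round(r['confidence'],2),[int(v) for v in r['bbox']],int(r['region'].sum())) for r in cut_out(p,n)])
```

```text
[0.49696924 0.10633067 0.17954815] 4.4167 0.05126828517160829
vial_short1 [(0.87, [258, 193, 286, 227], 819), (0.85, [308, 116, 341, 144], 786)]
vial_tall1 [(0.72, [395, 120, 454, 153], 1485), (0.69, [430, 195, 483, 241], 1490), (0.67, [382, 265, 416, 299], 746), (0.64, [301, 263, 336, 320], 1325)]
knob [(0.76, [359, 45, 402, 89], 1435), (0.28, [395, 123, 451, 150], 1428)]
carousel [(0.88, [217, 66, 474, 315], 39265)]
```

View pics/w2.png

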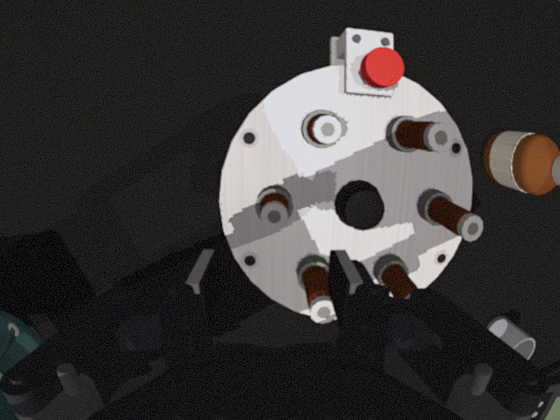

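The second view shows short caps at (274,207) and (327,128), knob top at (383,67) and tall caps at (438,137), (471,229) and (322,309).

Run:
```python
from h import *
import pickle
from scipy.optimize import least_squares
w1,w2=[pickle.load(open(f,'rb')) for f in('w1.pkl','w2.pkl')]
# red blobs
def red(p):
    m=p['img'].astype(int); m=(m[:,:,0]>130)&(m[:,:,1]<70)&(m[:,:,2]<80); v,u=np.nonzero(m); v,u=v[(v<120)],u[(v<120)]; return np.array([u.mean(),v.mean()])
r1,r2=red(w1),red(w2);print(r1,r2)
P={'A':((207,128),(327,128)),'B':((225,198),(274,207)),'K':(r1,r2),'T0':((259,75),(438,137)),'T1':((335,99),(471,229)),'T3':((293,228),(322,309))}
for k,(a,b) in P.items():
    X,e=tri([wray(w1,a),wray(w2,b)]);print(k,X.round(4),np.round(e,4))
mod={'A':(75,30,.076),'B':(75,90,.076),'T0':(75,-30,.105),'T1':(75,-90,.105),'T3':(75,150,.105),'K':(112,0,.0865)}
def f(q,full=False):
    r=[]
    for k,(a,b) in P.items():
        R,an,z=mod[k];t=q[2]+np.radians(an);X=[q[0]+R*.001*np.cos(t),q[1]+R*.001*np.sin(t),z]
        r+=list(wpix(w1,X)-a)+list(wpix(w2,X)-b)
        if full: print(k,np.round(X,4))
    return np.array(r)
s=least_squares(f,[.567,.078,np.radians(68.7)],loss='soft_l1');print(s.x,np.degrees(s.x[2]));print(f(s.x,True).reshape(-1,4).round(1))
```

```text
[197.87088608  69.53417722] [384.70321361  66.03969754]
A [0.5563 0.1512 0.069 ] [0.0001 0.0001]
B [0.4949 0.1053 0.0577] [0.0028 0.0028]
K [0.6078 0.1803 0.0897] [0.0002 0.0002]
T0 [0.6254 0.122  0.0995] [0.0004 0.0004]
T1 [0.6347 0.048  0.1039] [0.0004 0.0004]
T3 [0.5051 0.0286 0.0984] [0.0008 0.0008]
[0.5654117  0.07708558 1.17575996] 67.36608359865507
A [0.5558 0.1515 0.076 ]
B [0.4962 0.1059 0.076 ]
K [0.6085 0.1805 0.0865]
T0 [0.625  0.1226 0.105 ]
T1 [0.6346 0.0482 0.105 ]
T3 [0.5058 0.0316 0.105 ]
[[-1.9  0.4  0.7  0.1]
 [-2.9 -0.1 -0.8  7.8]
 [ 1.  -0.1 -0.6  0. ]
 [-1.2 -1.2  2.9  0.3]
 [ 0.1  0.4  0.9 -0.2]
 [-2.  -0.6  0.1  2.1]]
```

Run:
```python
from h import *
go([.4965,.1057,.064],np.radians(67.4))
```

```text
t 4.62 pos [0.4969 0.1066 0.1793] yaw 68.8 q [ 0.1   0.02  1.58 -0.    1.55  0.47] shift [-0.001  -0.      0.1153] turn [0.0001 0.     0.0239]
```

Emit:
carry_out([
  [[-0.001,0,0.04],[0,0,0.024],0.55],
  [[-0.001,0,0.07],[0,0,0.024],0.55],
  [[-0.001,0,0.095],[0,0,0.024],0.55],
  [[-0.001,0,0.115],[0,0,0.024],0.55],
  [[-0.001,0,0.115],[0,0,0.024],0.55],
  [[-0.001,0,0.115],[0,0,0.024],0.2],
  [[-0.001,0,0.115],[0,0,0.024],0.1],
  [[-0.001,0,0.115],[0,0,0.024],0.1],
  [[-0.001,0,0.115],[0,0,0.024],0.1],
  [[-0.001,0,0.115],[0,0,0.024],0.1],
], force=30)

```text
time_s: 5.45
tool_pos: [0.4977, 0.1059, 0.066]
eef_rot: [2.612, 1.743, 0.005]
force: [-0.6, 0.1, 2.6]
grip_width: 0.0207
grip_force: 30.1
```

Emit:
carry_out([
  [[0,0,-0.01],[0,0,0],0.1],
  [[0,0,-0.025],[0,0,0],0.1],
  [[0,0,-0.045],[0,0,0],0.1],
  [[0,0,-0.07],[0,0,0],0.1],
  [[0,0,-0.1],[0,0,0],0.1],
  [[0,0,-0.13],[0,0,0],0.1],
  [[0,0,-0.13],[0,0,0],0.1],
])

```text
time_s: 6.03
tool_pos: [0.4999, 0.1061, 0.2031]
eef_rot: [2.607, 1.74, 0.02]
force: [1.1, -0.4, 1.4]
grip_width: 0.0204
grip_force: 29.8
```

Run:
```python
from h import *
p=viewer.grab_frame('wrist'); q=viewer.grab_frame('scene')
s=telemetry.get_state();x,y=pix(q,s['tool_pos']).astype(int);print(x,y,s['tool_pos'])
for r in cut_out(p,'tray'): print(round(r['confidence'],2),r['bbox'])
c=cv2.resize(q['img'][max(y-50,0):y+70,x-60:x+60],(420,420))
cv2.imwrite('pics/g1.png',cv2.resize(np.hstack([p['img'],c])[:,:,::-1],(800,343)))
go([.479,-.270,.17],np.radians(100))
```

```text
324 196 [0.49752999 0.10588153 0.19717364]
t 6.18 pos [0.4965 0.1058 0.1951] yaw 67.4 q [ 0.1   0.01  1.55 -0.    1.58  0.49] shift [-0.3537  0.128   0.025 ] turn [ 1.300e-03 -2.000e-04 -5.685e-01]
```

View pics/g1.png

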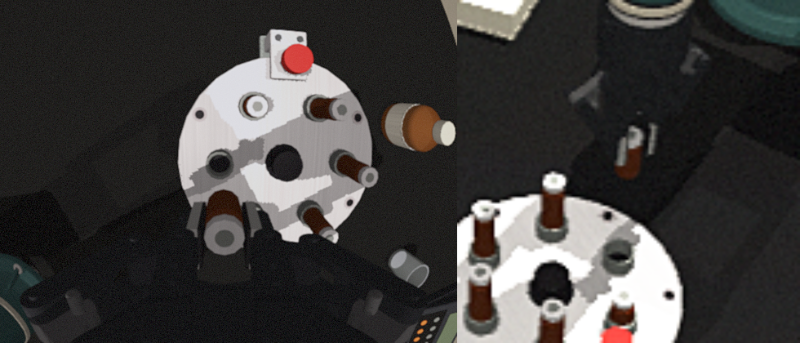

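The left half shows the vial held upright between the pads at (225,225) and its pocket empty at (219,162). On to the tray.

Run:
```python
from h import *
go([.489,-.336,.16],np.radians(100))
```

```text
t 6.18 pos [0.4965 0.1058 0.1951] yaw 67.4 q [ 0.1   0.01  1.55 -0.    1.58  0.49] shift [-0.4108  0.1626  0.035 ] turn [ 1.300e-03 -2.000e-04 -5.685e-01]
```

Emit:
carry_out([
  [[-0.034,0.0135,0],[0,0,-0.057],0.1],
  [[-0.068,0.027,0],[0,0,-0.114],0.1],
  [[-0.103,0.041,0],[0,0,-0.17],0.1],
  [[-0.137,0.054,0],[0,0,-0.228],0.1],
  [[-0.171,0.068,0.01],[0,0,-0.284],0.1],
  [[-0.205,0.081,0.02],[0,0,-0.341],0.1],
  [[-0.24,0.095,0.035],[0,0,-0.4],0.1],
  [[-0.274,0.108,0.035],[0,0,-0.455],0.1],
  [[-0.308,0.122,0.035],[0,0,-0.512],0.1],
  [[-0.342,0.135,0.035],[0,0,-0.568],0.1],
])

```text
time_s: 7.02
tool_pos: [0.4883, -0.2629, 0.1567]
eef_rot: [-2.014, -2.405, 0.001]
force: [0.9, 0.1, -0.8]
grip_width: 0.0209
grip_force: 29.8
```

Run:
```python
from h import *
go([.489,-.336,.16],np.radians(100))
```

```text
t 7.02 pos [ 0.4883 -0.2629  0.1567] yaw 100.1 q [-0.6   0.13  1.5   0.    1.52 -0.77] shift [-0.0721 -0.0122 -0.0035] turn [-0.0034 -0.0035  0.002 ]
```

Emit:
carry_out([
  [[-0.03,-0.005,0],[0,0,0],0.1],
  [[-0.055,-0.01,0],[0,0,0],0.1],
  [[-0.072,-0.012,0],[0,0,0],0.1],
  [[-0.072,-0.012,0],[0,0,0],0.1],
  [[-0.072,-0.012,0],[0,0,0],0.1],
])

```text
time_s: 7.43
tool_pos: [0.4894, -0.3348, 0.1571]
eef_rot: [-2.019, -2.401, -0.001]
force: [0.8, 0.3, 0.2]
grip_width: 0.0207
grip_force: 29.8
```

Run:
```python
from h import *
p=viewer.grab_frame('wrist');c=p['img'].copy()
R=Ro.from_euler('z',10,degrees=True).as_matrix()
for x,y in((-55,-75),(55,-75),(55,75),(-55,75)):
    u=wpix(p,np.array([.483,-.304,.028])+R@[x*.001,y*.001,0]); cv2.circle(c,tuple(int(v) for v in u),3,(255,0,0),-1)
for X in([.489,-.336,.003],[.477,-.271,.003]): cv2.circle(c,tuple(int(v) for v in wpix(p,X)),4,(0,255,0),-1)
cv2.imwrite('pics/t1.png',c[:,:,::-1])
go([.489,-.336,.039],np.radians(100))
```

```text
t 7.48 pos [ 0.4898 -0.334   0.1575] yaw 99.9 q [-0.69  0.22  1.4   0.    1.53 -0.87] shift [-0.0022 -0.0008  0.1185] turn [-0.002  -0.0033 -0.001 ]
```

View pics/t1.png

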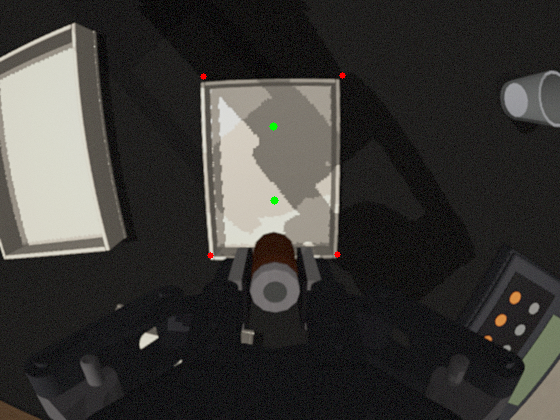

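The predicted tray corners (red dots) sit on its rim, and the two target spots (274,127) and (274,201) are well inside. Lowering.

Emit:
carry_out([
  [[-0.002,-0.001,0.035],[0,0,0],0.1],
  [[-0.002,-0.001,0.07],[0,0,0],0.1],
  [[-0.002,-0.001,0.095],[0,0,0],0.1],
  [[-0.002,-0.001,0.108],[0,0,0],0.1],
  [[-0.002,-0.001,0.115],[0,0,0],0.1],
  [[-0.002,-0.001,0.118],[0,0,0],0.1],
  [[-0.002,-0.001,0.12],[0,0,0],0.1],
  [[-0.002,-0.001,0.12],[0,0,0],0.1],
  [[-0.002,-0.001,0.12],[0,0,0],0.1],
])

```text
time_s: 8.23
tool_pos: [0.4909, -0.3377, 0.0413]
eef_rot: [2.018, 2.403, -0.0]
force: [-0.6, -0.1, -0.4]
grip_width: 0.0209
grip_force: 29.8
```

Emit:
carry_out([
  [[0,0,0],[0,0,0],0.1],
  [[0,0,0],[0,0,0],0.1],
  [[0,0,0.001],[0,0,0],0.1],
  [[0,0,0.001],[0,0,0],0.1],
])

```text
time_s: 8.57
tool_pos: [0.4903, -0.3374, 0.0391]
eef_rot: [2.019, 2.405, -0.0]
force: [0.6, 0.3, 1.5]
grip_width: 0.0208
grip_force: 29.9
```

Emit:
carry_out([
  [[0,0,0.001],[0,0,0],0.1],
  [[0,0,0.001],[0,0,0],0.1],
  [[0,0,0.001],[0,0,0],0.1],
])

```text
time_s: 8.82
tool_pos: [0.4903, -0.3375, 0.039]
eef_rot: [2.019, 2.405, -0.0]
force: [-1.6, 0.0, 6.1]
grip_width: 0.0207
grip_force: 30.3
```

Floor contact is confirmed: the force went up and z held. Release and rise.

Emit:
carry_out([
  [[0,0,-0.002],[0,0,0],0.1],
  [[0,0,-0.002],[0,0,0],0.3],
  [[0,0,-0.002],[0,0,0],0.5],
  [[0,0,-0.002],[0,0,0],0.5],
  [[0,0,-0.02],[0,0,0],0.5],
  [[0,0,-0.05],[0,0,0],0.5],
  [[0,0,-0.09],[0,0,0],0.5],
  [[0,0,-0.13],[0,0,0],0.5],
  [[0,0,-0.15],[0,0,0],0.5],
])

```text
time_s: 9.57
tool_pos: [0.4912, -0.3381, 0.193]
eef_rot: [2.015, 2.4, -0.0]
force: [0.1, -1.0, 1.2]
grip_width: 0.0427
grip_force: 0.0
```

Run:
```python
from h import *
p=viewer.grab_frame('wrist')
b=viewer.grab_frame('scene');u=pix(b,[.489,-.336,.03]).astype(int);cv2.imwrite('pics/t2.png',cv2.resize(b['img'][u[1]-40:u[1]+50,u[0]-60:u[0]+60],(600,450))[:,:,::-1])
for r in cut_out(b,'vial_short1'): print(round(r['confidence'],2),r['bbox'])
print(u,pix(b,[.49,-.3375,.003]),pix(b,[.49,-.3375,.049]))
go([.5558,.1512,.17],np.radians(7.4))
```

```text
0.4 [208.6, 162.8, 213.2, 172.2]
[209 166] [209.43125948 172.59203586] [207.94061485 161.96918925]
t 9.72 pos [ 0.4909 -0.3378  0.1901] yaw 100.0 q [-0.7   0.2   1.35 -0.    1.58 -0.87] shift [0.4705 0.1486 0.0186] turn [-5.0000e-04  6.2000e-03 -1.5259e+00]
```

The network's box (209–213, 163–172) matches the predicted upright vial in the tray. Now to the second vial.

Emit:
carry_out([
  [[0.034,0.011,0],[0,0,-0.11],0.55],
  [[0.068,0.021,0],[0,0,-0.22],0.55],
  [[0.102,0.032,0],[0,0,-0.33],0.55],
  [[0.136,0.043,0],[0,0,-0.44],0.55],
  [[0.17,0.054,0],[0,0,-0.55],0.55],
  [[0.204,0.064,0],[0,0,-0.66],0.55],
  [[0.238,0.075,0],[0,0,-0.77],0.55],
  [[0.272,0.086,0],[0,0,-0.88],0.55],
  [[0.306,0.097,0],[0,0,-0.99],0.55],
  [[0.34,0.107,0],[0,0,-1.1],0.55],
])

```text
time_s: 10.55
tool_pos: [0.5351, 0.0182, 0.1844]
eef_rot: [-0.455, -3.104, 0.001]
force: [1.6, 1.0, -0.4]
grip_width: 0.0474
grip_force: 0.0
```

Run:
```python
from h import *
go([.5558,.1512,.17],np.radians(7.4))
```

```text
t 10.55 pos [0.5351 0.0182 0.1844] yaw 163.3 q [-0.07  0.08  1.5  -0.    1.57 -1.35] shift [0.0183 0.1334 0.0143] turn [-2.000e-04 -4.900e-03 -4.206e-01]
```

Emit:
carry_out([
  [[0.005,0.034,0],[0,0,-0.11],0.55],
  [[0.009,0.068,0],[0,0,-0.22],0.55],
  [[0.014,0.1,0],[0,0,-0.33],0.55],
  [[0.018,0.133,0.01],[0,0,-0.42],0.55],
  [[0.018,0.133,0.01],[0,0,-0.42],0.55],
  [[0.018,0.133,0.01],[0,0,-0.42],0.55],
  [[0.018,0.133,0.01],[0,0,-0.42],0.55],
])

```text
time_s: 11.13
tool_pos: [0.5571, 0.1483, 0.175]
eef_rot: [0.192, -3.132, 0.002]
force: [-0.5, -0.7, -1.0]
grip_width: 0.0466
grip_force: 0.0
```

Run:
```python
from h import *
p=viewer.grab_frame('wrist')
c=p['img'].copy()
for X in([.5558,.1515,.076],[.6085,.1805,.09]): cv2.circle(c,tuple(int(v) for v in wpix(p,X)),3,(0,255,0),-1)
cv2.imwrite('pics/w3.png',c[:,:,::-1])
m=p['img'].astype(int); m=(m[:,:,0]>130)&(m[:,:,1]<70)&(m[:,:,2]<80);v,u=np.nonzero(m);print(u.mean(),v.mean(),wpix(p,[.6085,.1805,.0865]))
go([.5558,.1512,.064],np.radians(7.4))
```

```text
307.72247191011235 291.4797752808989 [308.66084928 290.43044711]
t 11.18 pos [0.5575 0.1478 0.1759] yaw -173.0 q [ 0.16  0.17  1.41 -0.    1.56 -1.53] shift [0.0009 0.0037 0.1119] turn [-0.0008 -0.0027 -0.0074]
```

View pics/w3.png

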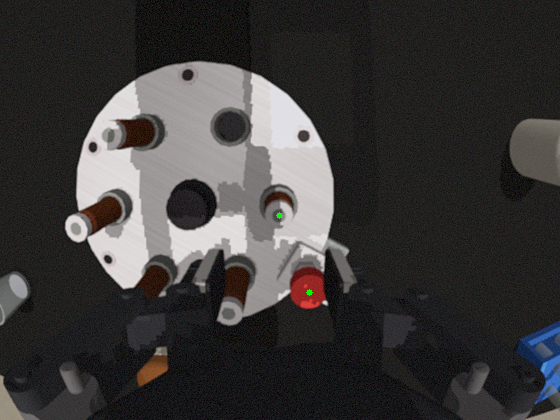

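The model points land on the short cap (279,214) and the knob (309,292). Descend and grip.

Emit:
carry_out([
  [[0.001,0.004,0.035],[0,0,-0.007],0.55],
  [[0.001,0.004,0.065],[0,0,-0.007],0.55],
  [[0.001,0.004,0.09],[0,0,-0.007],0.55],
  [[0.001,0.004,0.112],[0,0,-0.007],0.55],
  [[0.001,0.004,0.112],[0,0,-0.007],0.55],
  [[0.001,0.004,0.112],[0,0,-0.007],0.2],
  [[0.001,0.004,0.112],[0,0,-0.007],0.1],
  [[0.001,0.004,0.112],[0,0,-0.007],0.1],
  [[0.001,0.004,0.112],[0,0,-0.007],0.1],
  [[0.001,0.004,0.112],[0,0,-0.007],0.1],
], force=30)

```text
time_s: 12.02
tool_pos: [0.5578, 0.1527, 0.0673]
eef_rot: [-0.204, 3.131, 0.0]
force: [-0.0, 0.2, 1.5]
grip_width: 0.0207
grip_force: 29.7
```

Emit:
carry_out([
  [[0,0,-0.01],[0,0,0],0.1],
  [[0,0,-0.025],[0,0,0],0.1],
  [[0,0,-0.045],[0,0,0],0.1],
  [[0,0,-0.07],[0,0,0],0.1],
  [[0,0,-0.1],[0,0,0],0.1],
  [[0,0,-0.125],[0,0,0],0.1],
  [[0,0,-0.125],[0,0,0],0.1],
])

```text
time_s: 12.6
tool_pos: [0.5597, 0.1534, 0.1989]
eef_rot: [-0.204, 3.121, 0.002]
force: [0.2, -0.1, 1.3]
grip_width: 0.0209
grip_force: 29.5
```

Run:
```python
from h import *
go([.477,-.271,.18],np.radians(100))
```

```text
t 12.6 pos [0.5597 0.1534 0.1989] yaw -172.5 q [ 0.17  0.16  1.38  0.    1.59 -1.53] shift [ 0.1375 -0.4101  0.0167] turn [0.011  0.0107 1.5268]
```

Emit:
carry_out([
  [[0.01,-0.03,0],[0,0,0.11],0.1],
  [[0.02,-0.06,0],[0,0,0.22],0.1],
  [[0.03,-0.09,0],[0,0,0.33],0.1],
  [[0.04,-0.12,0],[0,0,0.44],0.1],
  [[0.05,-0.15,0],[0,0,0.55],0.1],
  [[0.06,-0.18,0],[0,0,0.66],0.1],
  [[0.07,-0.21,0],[0,0,0.77],0.1],
  [[0.08,-0.24,0],[0,0,0.88],0.1],
  [[0.09,-0.27,0],[0,0,0.99],0.1],
  [[0.1,-0.3,0],[0,0,1.1],0.1],
])

```text
time_s: 13.43
tool_pos: [0.4957, -0.159, 0.1906]
eef_rot: [1.471, 2.775, 0.0]
force: [0.5, 0.5, -0.9]
grip_width: 0.0209
grip_force: 29.6
```

Run:
```python
from h import *
go([.477,-.271,.16],np.radians(100))
```

```text
t 13.43 pos [ 0.4957 -0.159   0.1906] yaw 124.1 q [-0.42  0.04  1.53  0.    1.57 -1.02] shift [-0.0822 -0.0784  0.0306] turn [3.000e-04 2.000e-04 4.213e-01]
```

Emit:
carry_out([
  [[-0.02,-0.02,0.01],[0,0,0.11],0.1],
  [[-0.041,-0.039,0.02],[0,0,0.22],0.1],
  [[-0.06,-0.058,0.03],[0,0,0.32],0.1],
  [[-0.082,-0.078,0.03],[0,0,0.42],0.1],
  [[-0.082,-0.078,0.03],[0,0,0.42],0.1],
  [[-0.082,-0.078,0.03],[0,0,0.42],0.1],
  [[-0.082,-0.078,0.03],[0,0,0.42],0.1],
])

```text
time_s: 14.02
tool_pos: [0.4785, -0.2691, 0.1605]
eef_rot: [-2.011, -2.414, -0.001]
force: [0.4, -0.0, -0.3]
grip_width: 0.0207
grip_force: 29.6
```

Run:
```python
from h import *
go([.477,-.271,.0395],np.radians(100))
p=viewer.grab_frame('wrist')
```

```text
t 14.02 pos [ 0.4785 -0.2691  0.1605] yaw 100.4 q [-0.62  0.12  1.51  0.    1.52 -0.8 ] shift [-0.0017 -0.0018  0.121 ] turn [ 0.0003 -0.0006  0.0072]
```

Emit:
carry_out([
  [[-0.002,-0.002,0.035],[0,0,0],0.1],
  [[-0.002,-0.002,0.07],[0,0,0],0.1],
  [[-0.002,-0.002,0.095],[0,0,0],0.1],
  [[-0.002,-0.002,0.108],[0,0,0],0.1],
  [[-0.002,-0.002,0.115],[0,0,0],0.1],
  [[-0.002,-0.002,0.118],[0,0,0],0.1],
  [[-0.002,-0.002,0.119],[0,0,0],0.1],
  [[-0.002,-0.002,0.12],[0,0,0],0.1],
  [[-0.002,-0.002,0.12],[0,0,0],0.1],
  [[-0.002,-0.002,0.12],[0,0,0],0.1],
])

```text
time_s: 14.9
tool_pos: [0.4776, -0.2723, 0.0417]
eef_rot: [2.01, 2.411, 0.0]
force: [0.6, 1.0, -0.2]
grip_width: 0.0204
grip_force: 29.6
```

Emit:
carry_out([
  [[0,0,0.001],[0,0,0],0.1],
  [[0,0,0.001],[0,0,0],0.1],
  [[0,0,0.001],[0,0,0],0.1],
])

```text
time_s: 15.15
tool_pos: [0.4774, -0.2723, 0.0403]
eef_rot: [2.01, 2.411, 0.0]
force: [-0.2, -0.1, 2.0]
grip_width: 0.0212
grip_force: 29.8
```

Emit:
carry_out([
  [[0,0,0.001],[0,0,0],0.1],
  [[0,0,0.001],[0,0,0],0.1],
  [[0,0,0.001],[0,0,0],0.1],
])

```text
time_s: 15.4
tool_pos: [0.4775, -0.2725, 0.0402]
eef_rot: [2.01, 2.411, -0.0]
force: [-1.2, 1.1, 6.5]
grip_width: 0.021
grip_force: 30.2
```

Emit:
carry_out([
  [[0,0,-0.002],[0,0,0],0.1],
  [[0,0,-0.002],[0,0,0],0.3],
  [[0,0,-0.002],[0,0,0],0.5],
  [[0,0,-0.002],[0,0,0],0.5],
  [[0,0,-0.02],[0,0,0],0.5],
  [[0,0,-0.05],[0,0,0],0.5],
  [[0,0,-0.09],[0,0,0],0.5],
  [[0,0,-0.13],[0,0,0],0.5],
  [[0,0,-0.16],[0,0,0],0.5],
  [[0,0,-0.16],[0,0,0],0.5],
])

```text
time_s: 16.23
tool_pos: [0.4798, -0.2739, 0.207]
eef_rot: [2.002, 2.402, 0.002]
force: [0.7, 0.2, 1.1]
grip_width: 0.0428
grip_force: 0.0
```

Run:
```python
from h import *
b=viewer.grab_frame('scene');p=viewer.grab_frame('wrist');u=pix(b,[.483,-.304,.03]).astype(int)
c=cv2.resize(b['img'][u[1]-45:u[1]+45,u[0]-45:u[0]+45],(420,420))
cv2.imwrite('pics/t3.png',cv2.resize(np.hstack([p['img'],c])[:,:,::-1],(800,343)))
go([.6082,.1803,.18],np.radians(157.4))
```

```text
t 16.33 pos [ 0.4775 -0.2723  0.2001] yaw 100.4 q [-0.62  0.1   1.45 -0.    1.59 -0.8 ] shift [0.4217 0.21   0.0195] turn [ 0.0011  0.0039 -0.9953]
```

View pics/t3.png

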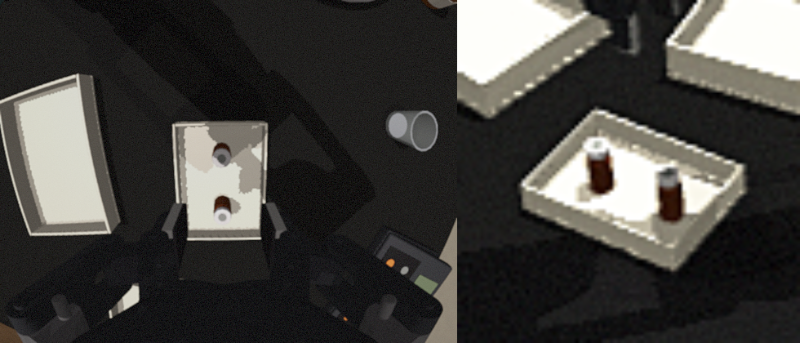

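Both short vials stand upright in the small tray (crop (600,165) and (670,195)). On to the knob.

Emit:
carry_out([
  [[0.035,0.0175,0],[0,0,-0.083],0.6],
  [[0.07,0.035,0],[0,0,-0.166],0.6],
  [[0.105,0.0525,0],[0,0,-0.25],0.6],
  [[0.14,0.07,0],[0,0,-0.33],0.6],
  [[0.175,0.0875,0],[0,0,-0.415],0.6],
  [[0.21,0.105,0],[0,0,-0.5],0.6],
  [[0.246,0.1225,0],[0,0,-0.58],0.6],
  [[0.281,0.14,0],[0,0,-0.664],0.6],
  [[0.316,0.1575,0],[0,0,-0.75],0.6],
  [[0.351,0.175,0],[0,0,-0.83],0.6],
])

```text
time_s: 17.17
tool_pos: [0.5847, 0.1068, 0.1952]
eef_rot: [-0.86, -3.017, 0.003]
force: [-0.0, -0.8, -0.3]
grip_width: 0.0512
grip_force: 0.0
```

Run:
```python
from h import *
go([.6082,.1803,.19],np.radians(157.4))
```

```text
t 17.17 pos [0.5847 0.1068 0.1952] yaw 148.2 q [ 0.09  0.2   1.34 -0.    1.6  -0.93] shift [0.0188 0.0748 0.0051] turn [-0.0029 -0.0042 -0.161 ]
```

Emit:
carry_out([
  [[0.008,0.035,0.005],[0,0,-0.08],0.6],
  [[0.016,0.065,0.005],[0,0,-0.16],0.6],
  [[0.019,0.075,0.005],[0,0,-0.161],0.6],
  [[0.019,0.075,0.005],[0,0,-0.161],0.6],
  [[0.019,0.075,0.005],[0,0,-0.161],0.6],
  [[0.019,0.075,0.005],[0,0,-0.161],0.6],
])

```text
time_s: 17.67
tool_pos: [0.609, 0.177, 0.1923]
eef_rot: [-0.625, -3.077, 0.003]
force: [-0.2, -0.5, 0.6]
grip_width: 0.0515
grip_force: 0.0
```

Run:
```python
from h import *
p=viewer.grab_frame('wrist')
m=p['img'].astype(int); m=(m[:,:,0]>130)&(m[:,:,1]<70)&(m[:,:,2]<80);v,u=np.nonzero(m);print(len(u),u.mean(),v.mean(),u.min(),u.max(),v.min(),v.max(),wpix(p,[.6082,.1803,.09]))
print(wray(p,(u.mean(),v.mean())))
for dz in (.082,.088):
    o,d=wray(p,(u.mean(),v.mean()));print(o+d*(dz-o[2])/d[2])
go([.6082,.1803,.076],np.radians(157.4))
```

```text
730 282.9095890410959 207.46849315068494 265 296 190 228 [278.7085064  212.64532737]
(array([0.54923185, 0.20224863, 0.32109339]), array([ 0.23702509, -0.07371623, -0.96870275]))
[0.60773394 0.18405413 0.082     ]
[0.60626584 0.18451072 0.088     ]
t 17.72 pos [0.6092 0.1768 0.1928] yaw 157.0 q [ 0.19  0.29  1.24 -0.    1.61 -0.98] shift [0.0022 0.003  0.1168] turn [-0.0014 -0.0006 -0.0068]
```

Emit:
carry_out([
  [[0.002,0.004,0.04],[0,0,-0.007],0.6],
  [[0.002,0.004,0.06],[0,0,-0.007],0.6],
  [[0.002,0.004,0.06],[0,0,-0.007],0.6],
  [[0.002,0.004,0.06],[0,0,-0.007],0.6],
  [[0.002,0.004,0.06],[0,0,-0.007],0.6],
  [[0.002,0.004,0.06],[0,0,-0.007],0.6],
])

```text
time_s: 18.22
tool_pos: [0.6106, 0.1826, 0.1362]
eef_rot: [0.612, 3.077, 0.003]
force: [0.6, -0.8, 0.6]
grip_width: 0.0513
grip_force: 0.0
```

Run:
```python
from h import *
p=viewer.grab_frame('wrist')
m=p['img'].astype(int); m=(m[:,:,0]>80)&(m[:,:,1]<.45*m[:,:,0])&(m[:,:,2]<.5*m[:,:,0]);
n,l,st,ce=cv2.connectedComponentsWithStats(m.astype(np.uint8)); print([ (s.tolist(),c.round(1).tolist()) for s,c in zip(st,ce) if s[4]>100][1:])
best=max(range(1,n),key=lambda i:st[i][4])
# silhouette fit: predicted head outline for candidate xy
from scipy.optimize import least_squares
c=np.argwhere(l==best)[:,::-1]
hull=cv2.convexHull(c.astype(np.int32)).reshape(-1,2)
a=np.linspace(0,2*np.pi,60,endpoint=False);ring=np.c_[np.cos(a),np.sin(a)]*.0145
def outline(x,y):
    pts=np.array([wpix(p,[x+r[0],y+r[1],z]) for z in(.074,.090) for r in ring],np.float32);h=cv2.convexHull(pts).reshape(-1,2);return h
def f(q):
    h=outline(*q);A=np.r_[h.min(0),h.max(0)];B=np.r_[hull.min(0),hull.max(0)+1.0];return A-B
s=least_squares(f,[.608,.18],diff_step=1e-4);print(s.x,s.fun)
cc=p['img'].copy();cv2.polylines(cc,[outline(*s.x).astype(int)],True,(0,255,0));cv2.imwrite('pics/k1.png',cc[:,:,::-1])
go([s.x[0],s.x[1],.076],np.radians(157.4))
```

```text
[([246, 208, 48, 52, 1977], [269.5, 234.5])]
[0.60789625 0.18082761] [-1.32954407 -1.3132782   1.32580566  1.42721558]
t 18.27 pos [0.6106 0.1828 0.1361] yaw 157.5 q [ 0.2   0.32  1.31 -0.    1.5  -0.98] shift [ 0.002  -0.003   0.0601] turn [0.0025 0.004  0.0019]
```

View pics/k1.png

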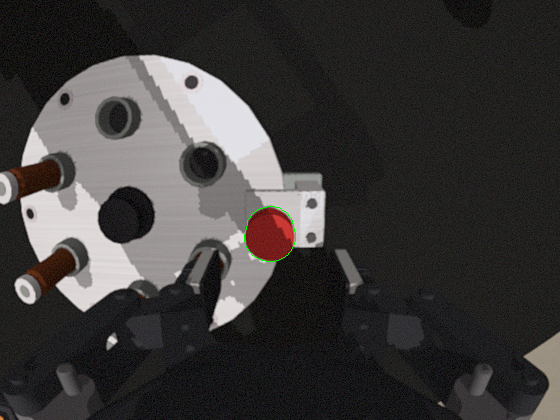

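The fitted outline encircles the knob head at (270,234), with the fingers either side. Descend, close, and check.

Emit:
carry_out([
  [[0.002,-0.003,0.025],[0,0,0],0.6],
  [[0.002,-0.003,0.045],[0,0,0],0.6],
  [[0.002,-0.003,0.058],[0,0,0],0.6],
  [[0.002,-0.003,0.06],[0,0,0],0.6],
  [[0.002,-0.003,0.06],[0,0,0],0.6],
  [[0.002,-0.003,0.06],[0,0,0],0.45],
  [[0.002,-0.003,0.06],[0,0,0],0.38],
  [[0.002,-0.003,0.06],[0,0,0],0.38],
  [[0.002,-0.003,0.06],[0,0,0],0.38],
], force=90)

```text
time_s: 19.02
tool_pos: [0.607, 0.1812, 0.0746]
eef_rot: [0.611, 3.079, 0.001]
force: [0.1, -0.3, 0.1]
grip_width: 0.0322
grip_force: 0.0
```

Emit:
carry_out([
  [[0,0,0],[0,0,0],0.3],
  [[0,0,0],[0,0,0],0.2],
  [[0,0,0],[0,0,0],0.1],
  [[0,0,0],[0,0,0],0.1],
  [[0,0,0],[0,0,0],0.1],
])

```text
time_s: 19.43
tool_pos: [0.6069, 0.1813, 0.0748]
eef_rot: [0.611, 3.079, 0.002]
force: [-0.9, 1.3, 5.3]
grip_width: 0.0262
grip_force: 88.2
```

Emit:
carry_out([
  [[0,0,-0.002],[0,0,0],0.1],
  [[0,0,-0.004],[0,0,0],0.1],
  [[0,0,-0.006],[0,0,0],0.1],
  [[0,0,-0.008],[0,0,0],0.1],
  [[0,0,-0.01],[0,0,0],0.1],
  [[0,0,-0.01],[0,0,0],0.1],
  [[0,0,-0.01],[0,0,0],0.1],
])

```text
time_s: 20.02
tool_pos: [0.6068, 0.1813, 0.08]
eef_rot: [0.612, 3.081, 0.001]
force: [7.5, 2.6, -11.5]
grip_width: 0.0261
grip_force: 89.0
```

Emit:
carry_out([
  [[0,0,-0.002],[0,0,0],0.1],
  [[0,0,-0.004],[0,0,0],0.1],
  [[0,0,-0.006],[0,0,0],0.1],
  [[0,0,-0.008],[0,0,0],0.1],
  [[0,0,-0.008],[0,0,0],0.1],
  [[0,0,-0.008],[0,0,0],0.1],
])

```text
time_s: 20.52
tool_pos: [0.6068, 0.1813, 0.0868]
eef_rot: [-0.612, -3.081, -0.001]
force: [9.8, 2.6, -14.2]
grip_width: 0.0265
grip_force: 89.2
```

Emit:
carry_out([
  [[0,0,-0.001],[0,0,0],0.1],
  [[0,0,-0.002],[0,0,0],0.1],
  [[0,0,-0.003],[0,0,0],0.1],
  [[0,0,-0.003],[0,0,0],0.1],
  [[0,0,-0.003],[0,0,0],0.1],
])

```text
time_s: 20.93
tool_pos: [0.6068, 0.1813, 0.089]
eef_rot: [-0.612, -3.081, -0.0]
force: [10.6, 3.4, -16.1]
grip_width: 0.0266
grip_force: 90.4
```

Emit:
carry_out([
  [[0,0,-0.001],[0,0,0],0.1],
  [[0,0,-0.002],[0,0,0],0.1],
  [[0,0,-0.003],[0,0,0],0.1],
  [[0,0,-0.003],[0,0,0],0.1],
  [[0,0,-0.003],[0,0,0],0.1],
])

```text
time_s: 21.35
tool_pos: [0.6067, 0.1813, 0.0891]
eef_rot: [-0.611, -3.079, 0.0]
force: [15.5, 5.1, -26.0]
grip_width: 0.0262
grip_force: 90.3
```

Run:
```python
from h import *
p=viewer.grab_frame('wrist');b=viewer.grab_frame('scene')
u=pix(b,[.607,.181,.09]).astype(int);c=cv2.resize(b['img'][u[1]-50:u[1]+50,u[0]-50:u[0]+50],(420,420),interpolation=2)
cv2.imwrite('pics/k2.png',cv2.resize(np.hstack([p['img'],c])[:,:,::-1],(800,343)))
s=telemetry.get_state();print(s['tool_pos'],s['force'],s['grip_force'],s['time_s'])
m=p['img'].astype(int); m=(m[:,:,0]>80)&(m[:,:,1]<.45*m[:,:,0])&(m[:,:,2]<.5*m[:,:,0]);
n,l,st,ce=cv2.connectedComponentsWithStats(m.astype(np.uint8)); print([s.tolist() for s in st[1:] if s[4]>60])
for z in(.088,.092,.1,.104): print(z,wpix(p,[.6075,.181,z]))
```

```text
[0.60669444 0.18127755 0.08907573] [ 15.71655601   4.40843847 -25.68622066] 90.27862591668963 21.45
[[241, 251, 67, 75, 4075]]
0.088 [275.2398212  278.58357501]
0.092 [275.26240887 282.71199982]
0.1 [275.31084063 291.61847277]
0.104 [275.33682305 296.42779963]
```

View pics/k2.png

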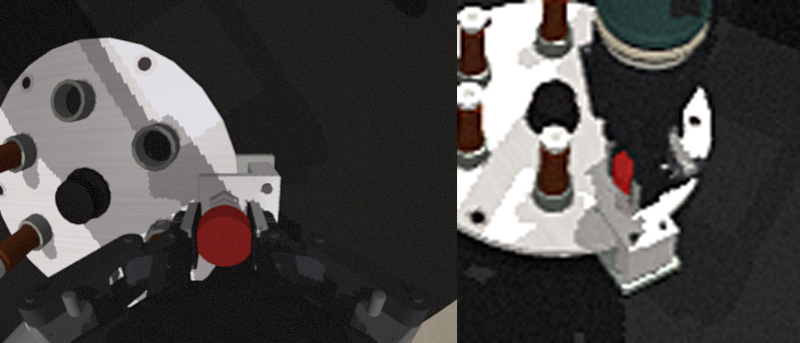

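The knob is raised 14.3 mm. The TCP stopped rising while the pull climbed from 16 to 26 N, so it is on its stop, and the knob sits firmly between the pads at (225,235). Handing in while holding.

```bash
python3 -c "
from cell import robot; print(robot.close_job())"
```

```text
the job is handed in; nothing more can be done
None
```

Both short vials stand upright in the smallest white tray, the four tall vials are still in their pockets, and I handed the job in with the gripper holding the red plunger knob up against its stop.

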